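# Add the second slotted mass to a force transducer's calibration hanger

### The job

The force transducer is being calibrated and needs two large masses on its hanger: slide the spare large slotted mass sideways onto the hanger's stem and set it down gently, flat and square on the one already there, with its slot turned at least a quarter turn away from that one's slot. Leave the small masses and the other things on the bench where they are, and leave the hanger hanging still.

Things in the scene. Friction and masses are not known exactly. Their poses are not given: they have to be found in the camera images.
- spare_mass: The mass to move: plain steel slotted disc lying on a flat black case (lid 66 mm above the bench) among two smaller ones; 52 mm across, 18 mm thick, 250 g. Its straight slot, 10 mm wide, flared to 18 mm at the mouth, runs from the rim to a round end 5 mm past the centre. Origin: centre of the underside; x along the slot to its mouth (at first straight away from the robot or up to 40 degrees left), z up.
- spare_mass_slot (a point): Middle of the spare mass's slot mouth: on the rim, at its top face, 26 mm from the disc's axis along x.
- loaded_mass: The same kind of mass (52 mm, 18 mm thick, slot 10 mm, origin at the centre of the underside, x towards the slot's mouth), already resting on the base of the hanger with the stem in its slot. Its mouth may point left, towards the robot or right, but not straight away from the robot.
- loaded_mass_slot (a point): Middle of the loaded mass's slot mouth: on the rim, at its top face, 26 mm from the disc's axis.
- hanger: Steel hanger hung by an eye under the transducer; it swings freely but does not spin, and settles in 1 to 2 s. Origin: at the eye. A 5 mm round stem runs 165 mm down to the top of a base disc 52 mm across, 10 mm thick. The stem rises 129 mm above two stacked masses: an upright gripper centred over the mass would strike it, so lean the gripper back, away from the slot's mouth, some 40 to 45 degrees.
- hanger_seat (a point): Centre of the top face of the hanger's base disc, on the stem's axis, 135 mm above the bench; z along the stem, up.
- stand: Fixed retort stand with the transducer. Origin: on the bench under the hanger. Its x axis points from the hanger to the rod (12 mm thick, 130 mm away, 412 mm tall), roughly away from the robot. Foot plate 210 x 130 x 12 mm, from 40 mm on the robot's side of the hanger. The transducer is a bar 22 mm wide and high, centred 330 mm above the bench, from the rod to 8 mm past the hanger.
- small_mass_a: Bystander: small slotted mass, 40 mm in diameter, 12 mm thick, lying on the black case. Origin: centre of the underside.
- small_mass_b: Bystander: the other small slotted mass, the same size, also on the case. Origin: centre of the underside.
- wash_bottle: Bystander: white wash bottle, 70 mm in diameter, 206 mm tall with its bent spout, standing left of the robot's way to the stand. Origin: centre of the underside.
- petri_dishes: Bystander: pile of three petri dishes, 90 mm in diameter, 45 mm high, right of the case. Origin: centre of the underside.
- forceps: Bystander: steel forceps, 130 mm long, lying on the bench on the robot's side of the case. Origin: middle of the underside.
- marker_pen: Bystander: marker pen, 135 mm long, 15 mm thick, lying on the bench. Origin: middle of the underside.
- specimen_jar: Bystander: clear jar with a blue lid, 60 mm in diameter, 88 mm tall, left of the stand. Origin: centre of the underside.
Mind the look-alikes: they are no part of the job. What is shaped like the spare_mass but red or yellow is not meant. What is shaped like the loaded_mass but brown is not meant.

How it is judged (in metres and radians):
At the end, for the whole second after the job is handed in: Both large masses rest on the hanger, one on the other, flat (5 degrees) and centred on the stem within 7 mm; the upper slot points a quarter turn or more (15 degrees of grace) away from the lower one; the hanger hangs plumb within 3 degrees, swinging under 50 mm/s (horizontal distance between each of spare_mass, loaded_mass and hanger_seat below 0.007 m and z of spare_mass in the frame of hanger_seat between 0.015 and 0.021 m and z of loaded_mass in the frame of hanger_seat below 0.003 m and angle between the z axis of spare_mass and the z axis of hanger_seat, either way round below 0.08 rad and x of spare_mass_slot in the frame of loaded_mass below 0.009 m and angle between hanger's own z axis and vertical below 0.06 rad and linear speed of each of spare_mass, hanger below 0.05 m/s and angular speed of hanger below 0.3 rad/s); the robot touches nothing.
It fails at once if another thing on the bench was moved by more than 25 mm (distance of any of small_mass_a, small_mass_b, wash_bottle, petri_dishes, forceps, marker_pen, specimen_jar from where it was at the start of the episode above 0.025 m).
It fails at once if the mass already loaded was knocked off the hanger (distance between loaded_mass and hanger_seat above 0.03 m).
It fails at once if the hanger was pressed or struck with more than 40 N, which overloads the transducer (contact force between hanger and anything else above 40 N).
It also fails if it takes over 48 s, if anything falls off the work surface, if the arm or the gripper's body presses on something with over 40 N, if the wrist force passes 120 N, or if a joint passes its speed limit or range.

### The arm

A 6-joint arm with a two-finger parallel gripper is mounted at the origin on the work surface. World frame = base frame: x ahead of the robot, y to its left, z up, the work surface at z = 0. Lengths are in m, angles in degrees, forces in N, time in s.
With the tool pointing down it reaches from about 0.3 to 0.75 m from the base axis. Payload 8.5 kg.
Tool frame: the origin (TCP) lies between the finger pads; the fingertips stand 17 mm ahead of it and the grasp point (between the pads) lies 2 mm behind it (env.tip_reach is the distance from the TCP to the fingertips, in m); z points along the fingers, y is the line along which they close (so a half turn about z gives the same grasp; the last joint's range is limited). The gripper opens to 85 mm and grips with 20 to 120 N. Pads are 22 mm wide; open, the fingers measure 114 mm over their backs; the gripper's body (76 mm by 85 mm) begins 54 mm behind the grasp point. The pads swing forward as they close: fully open they stand 13 mm farther back than shut.
Start: joints at [-83.153, 21.807, 74.336, -0, 83.858, -12.336], TCP at [0.181, -0.519, 0.221] pointing down, gripper open.
Joint ranges: [-178.18, 178.18], [-50.72, 133.34], [12.68, 142.11], [-81.47, 261.47], [9.98, 163.14], [-165.26, 165.26]. Speed limits (degrees/s): [136.94, 136.94, 180, 180, 180, 180].

### API

Orientations are given as a 3x3 rotation matrix whose columns are the frame's x, y, z axes.
In Python, from rig import env, viewer gives the robot as it stands.
- The arm moves only by the tool move_arm, never from a script. Its argument "motion" is a list of rows, each a list of 2 entries, a list of its own where there are three numbers: the shift along the tool's x, y, z normalised to -1 to 1, where 1 is 50 mm, then the turn, a rotation vector about the tool's x, y, z normalised to -1 to 1, where 1 is 8 degrees. A call has 1 to 20 rows; each row shifts and turns the commanded pose from where the row before left it, along the tool's axes as they then stand; what a row does not reach is not made up. A row lasts 1/10 s, in which the tool goes at most 50 mm and 8.59 degrees, less where a joint would pass 70% of its speed; a pose out of reach is approached as far as the arm can. A call with a number of a shift or a turn outside -1 to 1 is refused whole. A call with a gripper value outside its range is refused whole. "claw" is the closure, from 0 (fully open) to 1 (shut), set as the call begins (left out, the last holds). The fingers move at their own pace and stop on an object; "force" is the grip in N (left out, the last holds). Time passes only in rows, so rows that do not move let the fingers close. It gives the time, the measured TCP pose, the force, the opening and the grip force at its end, in the units of the state.
- env.observe(): the state, without advancing time (a new reading comes with each control period).
- viewer.get_image(name): name is "side" or "top" or "wrist"; returns a dict with "frame" (420x560x3 uint8, red, green, blue), "depth" (420x560 float32, m along the optical axis (not along the pixel's ray), 0 where there is no reading), "fx", "fy", "cx", "cy" (pixels), "eye" and "attitude" of the camera in the world; the wrist camera has in their place "T_tool_cam" (4x4, takes a point from camera to tool coordinates, whose origin is the TCP and whose axes are the flange's). Camera axes: x right, y up, looking along -z (the intrinsics and any distortion apply to the point x, -y, -z); pixel columns grow to the right and rows downward; lengths in m; the calibration is good to about 2 mm. A picture is of the moment at which its call begins: read the wrist's pose just before it.
- env.close_job(): hands the job in; it is judged then, once.
The state is a dict: "time_s": time; "q": joint angles; "qvel": joint speeds; "joint_efforts": joint torques, N m; "position": TCP position; "tool_rot": TCP orientation; "ft_force": force on the tool from outside, world axes, zero at the start; "wrist_torque": the same for the moment, N m; "grip_width": finger opening in m; "gripper_force": force on a finger pad.
Only numpy, scipy, OpenCV 4.12 (cv2) and the standard library are available. Lean on these libraries where they do the work, as an engineer would, in place of code of your own. Each camera call takes 0.05 s, during which the arm holds its last target. There are 200 camera calls.

## Working session

There is one attempt and no reset: what is moved stays moved. The work goes in short steps, Python scripts to look and compute and a tool call to move; the robot and the scene stay as the last step left them, time stands still between calls to the robot, and variables do not carry over. Pictures are saved under pics/ and viewed, at most 13 in all, crops included, and the job is handed in when it is done.

Besides the shell and the picture viewer there is one more tool, called after "Call:" as a command line: name --argument value ..., lists and objects as JSON in quotes. move_arm: Moves the arm, as the interface text tells. Scaled input: -1 to 1 covers 50 mm each way for a shift and 8 degrees each way for a turn. Its arguments: {"type":"object","properties":{"motion":{"type":"array","items":{"type":"array"}},"claw":{"type":"number"},"force":{"type":"number"}},"required":["motion"]}

```bash
ls; mkdir -p pics
cat > h.py <<'E'
import numpy as np, cv2
from rig import env, viewer
np.set_printoptions(precision=4,suppress=True)
def snap(n,tag):
    s=env.observe(); im=viewer.get_image(n)
    cv2.imwrite(f'pics/{tag}.png',im['frame'][:,:,::-1])
    if n=='wrist':
        T=np.eye(4);T[:3,:3]=s['tool_rot'];T[:3,3]=s['position'];T=T@im['T_tool_cam']
        im['R'],im['t']=T[:3,:3],T[:3,3]
    else:
        im['R'],im['t']=np.array(im['attitude']),np.array(im['eye'])
    np.save(f'pics/{tag}.npy',im,allow_pickle=True); return im
def load(tag): return np.load(f'pics/{tag}.npy',allow_pickle=True).item()
def cloud(im):
    d=im['depth'];v,u=np.mgrid[:d.shape[0],:d.shape[1]]
    c=np.stack([(u-im['cx'])/im['fx']*d,-(v-im['cy'])/im['fy']*d,-d],-1)
    return c@im['R'].T+im['t']
def proj(im,p):
    c=(np.asarray(p)-im['t'])@im['R']; return np.stack([im['cx']+im['fx']*c[...,0]/-c[...,2],im['cy']-im['fy']*c[...,1]/-c[...,2]],-1)
E
python3 - <<'E'
from h import *
for n in['side','top']:
    im=snap(n,n+'0'); print(n,{k:v for k,v in im.items() if k not in('frame','depth')})
s=env.observe();print(s)
E
```

```text
pics
side {'fx': 464.71052265927136, 'fy': 464.71052265927136, 'cx': 290.20679129942584, 'cy': 210.90896651231006, 'eye': array([0.2646, 0.9893, 1.0456]), 'attitude': array([[-0.9645,  0.1819, -0.1917],
       [-0.2637, -0.6179,  0.7407],
       [ 0.0163,  0.765 ,  0.6439]]), 'R': array([[-0.9645,  0.1819, -0.1917],
       [-0.2637, -0.6179,  0.7407],
       [ 0.0163,  0.765 ,  0.6439]]), 't': array([0.2646, 0.9893, 1.0456])}
top {'fx': 431.28409385562776, 'fy': 431.28409385562776, 'cx': 281.5141007807777, 'cy': 203.39636749845124, 'eye': array([ 0.399 , -0.0145,  1.3475]), 'attitude': array([[-0.0126,  0.9947, -0.1019],
       [-0.9998, -0.0107,  0.0193],
       [ 0.0181,  0.1021,  0.9946]]), 'R': array([[-0.0126,  0.9947, -0.1019],
       [-0.9998, -0.0107,  0.0193],
       [ 0.0181,  0.1021,  0.9946]]), 't': array([ 0.399 , -0.0145,  1.3475])}
{'time_s': 0.1, 'q': array([-83.1537,  21.839 ,  74.3771,   0.0005,  83.858 , -12.3365]), 'qvel': array([ 0.0877, -0.0905, -0.061 ,  0.063 ,  0.0536, -0.0202]), 'joint_efforts': array([  0.0037, -44.9219, -23.1659,  -0.0002,   0.0036,  -0.    ]), 'position': array([ 0.1807, -0.5192,  0.2202]), 'tool_rot': array([[ 0.9445,  0.3286, -0.0001],
       [ 0.3286, -0.9445,  0.0013],
       [ 0.0003, -0.0013, -1.    ]]), 'ft_force': array([ 0.8429, -0.2621,  0.34  ]), 'wrist_torque': array([-0.0287, -0.0377,  0.0326]), 'gripper_force': 0.0, 'grip_width': 0.08572278013207468}
```

View pics/top0.png

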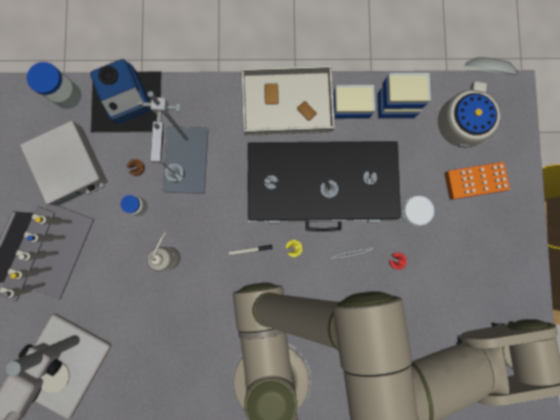

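View pics/side0.png

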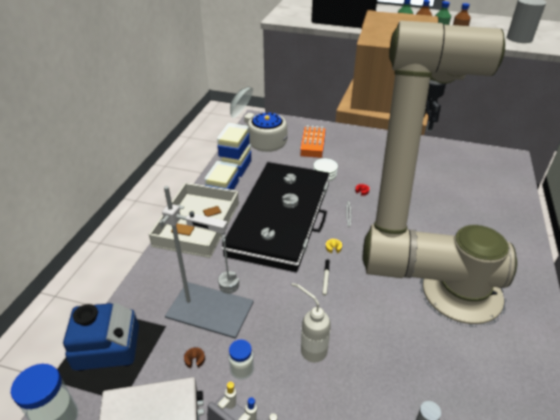

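Run:
```python
from h import *
im=load('top0');P=cloud(im)
f=im['frame'][:,:,::-1]
a=cv2.resize(f[165:215,300:350],(400,400),interpolation=cv2.INTER_CUBIC)
b=cv2.resize(f[145:205,140:210],(467,400),interpolation=cv2.INTER_CUBIC)
cv2.imwrite('pics/crop1.png',np.hstack([a,b[:,:400]]))
for u,v in[(329,189),(325,194),(336,190),(271,182),(370,177),(174,172),(180,178),(168,178),(174,182),(157,155),(158,120),(160,103),(185,150),(290,190),(157,240),(160,258),(131,204)]: print(u,v,P[v,u])
s=load('side0');Q=cloud(s)
for u,v in[(290,200),(229,281),(229,288),(225,250),(220,222),(184,212),(185,280)]: print('s',u,v,Q[v,u])
# spare disc: top points z 0.08-0.088 near
m=(abs(P[...,2]-.084)<.006);m[:, :300]=0;m[:,350:]=0;m[:165]=0;m[215:]=0
pts=P[m];print(len(pts),pts.min(0),pts.max(0),pts.mean(0))
m=(abs(Q[...,2]-.153)<.008)&(abs(Q[...,0]-P[178,174,0])<.08)&(abs(Q[...,1]-P[178,174,1])<.08)
pts=Q[m];print(len(pts),pts.min(0),pts.max(0),pts.mean(0))
```

```text
329 189 [ 0.5724 -0.1828  0.0646]
325 194 [ 0.5544 -0.1675  0.089 ]
336 190 [ 0.5668 -0.2012  0.0826]
271 182 [ 0.596  -0.0087  0.0609]
370 177 [ 0.6074 -0.3074  0.0664]
174 172 [0.6117 0.2601 0.159 ]
180 178 [0.5987 0.2487 0.134 ]
168 178 [0.5962 0.2782 0.1516]
174 182 [0.5875 0.2656 0.1336]
157 155 [0.6206 0.2591 0.3388]
158 120 [0.7069 0.2593 0.3345]
160 103 [0.7438 0.2513 0.3491]
185 150 [0.7083 0.2612 0.009 ]
290 190 [ 0.5705 -0.0654  0.0653]
157 240 [ 0.4273  0.3477 -0.0042]
160 258 [0.375  0.2942 0.1618]
131 204 [0.5308 0.3997 0.0894]
s 290 200 [ 0.5648 -0.1653  0.0886]
s 229 281 [0.6053 0.2725 0.1551]
s 229 288 [0.6003 0.287  0.1463]
s 225 250 [0.6105 0.2659 0.2571]
s 220 222 [0.6162 0.265  0.3441]
s 184 212 [ 0.9211 -0.0936  0.01  ]
s 185 280 [0.7368 0.2629 0.1071]
208 [ 0.546  -0.2046  0.0781] [ 0.5967 -0.1541  0.0899] [ 0.569  -0.1805  0.0838]
281 [0.5844 0.2371 0.1455] [0.6355 0.2919 0.1598] [0.609  0.2686 0.1536]
```

View pics/crop1.png

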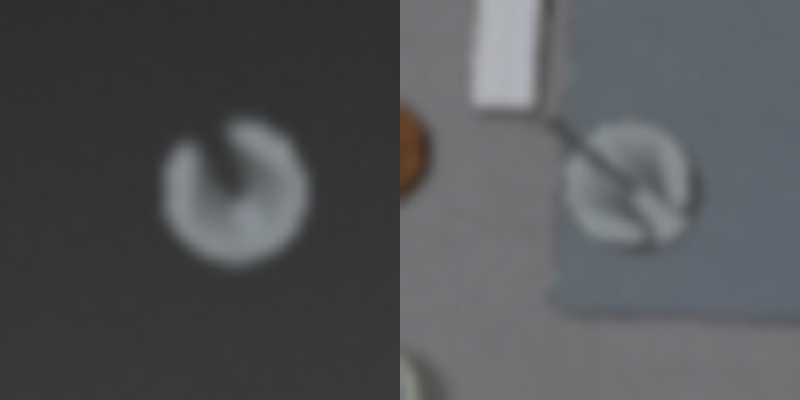

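```bash
cat >> h.py <<'E'
def ray(im,u,v,z):
    d=im['R']@np.array([(u-im['cx'])/im['fx'],-(v-im['cy'])/im['fy'],-1]); return im['t']+d*(z-im['t'][2])/d[2]
def frame(psi,th):
    a,b=np.radians([psi,th]);c,s=np.cos(a),np.sin(a)
    z=np.array([np.sin(b)*c,np.sin(b)*s,-np.cos(b)]);y=np.array([s,-c,0]);return np.stack([np.cross(y,z),y,z],1)
from scipy.spatial.transform import Rotation as Ro
def rel(p,R):
    s=env.observe();A=np.array(s['tool_rot'])
    print('shift/50mm',A.T@(p-s['position'])/.05,'turn/8deg',np.degrees(Ro.from_matrix(A.T@R).as_rotvec())/8)
    print('shift after turn/50mm',R.T@(p-s['position'])/.05)
def mass_tcp(c,psi,th,clear=.002):  # TCP to hold mass with underside centre c
    R=frame(psi,th);corner=np.array(c)+[0,0,clear]
    return corner-R@np.array([-.011,0,env.tip_reach]),R
E
python3 - <<'E'
from h import *
im=load('top0')
print(env.tip_reach, viewer.get_image('wrist')['T_tool_cam'])
c=ray(im,329.5,189.1,.084);print(c, ray(im,329.5-4,189.1-7.2,.084))
c[2]=.066
print('hanger top',ray(im,140+230/6.67,145+183/6.67,.153))
p,R=mass_tcp(c,28,44);print(p); print(R)
rel(p-R[:,2]*.08,R)
E
```

```text
0.017 [[ 0.0004  0.9536  0.3009  0.0764]
 [ 1.     -0.0004  0.0001  0.0008]
 [ 0.0003  0.3009 -0.9536 -0.151 ]
 [ 0.      0.      0.      1.    ]]
[ 0.5695 -0.1818  0.084 ] [ 0.5911 -0.1704  0.084 ]
hanger top [0.6115 0.2601 0.153 ]
[ 0.566  -0.1836  0.0879]
[[ 0.6351  0.4695  0.6133]
 [ 0.3377 -0.8829  0.3261]
 [ 0.6947  0.     -0.7193]]
shift/50mm [ 8.386  -3.6361  1.5028] turn/8deg [ 0.4162  5.4866 -1.0503]
shift after turn/50mm [ 5.3227 -2.3092  7.2209]
```

Call:
move_arm --motion '[[[0,0,0],[0,0,-0.55]],[[0,0,0],[0,0,-0.55]],[[0,0,0],[0,0.9,0]],[[0,0,0],[0,0.9,0]],[[0,0,0],[0,0.9,0]],[[0,0,0],[0,0.9,0]],[[0,0,0],[0,0.9,0]],[[0,0,0],[0,1,0]]]' --claw 0

```text
time_s: 0.95
position: [0.1805, -0.5197, 0.2212]
tool_rot: [[0.632, 0.469, 0.617], [0.337, -0.883, 0.326], [0.698, 0.001, -0.716]]
ft_force: [0.9, 0.2, -1.1]
grip_width: 0.0853
gripper_force: 0.0
```

Call:
move_arm --motion '[[[0.38,-0.165,0.516],[0,0,0]],[[0.38,-0.165,0.516],[0,0,0]],[[0.38,-0.165,0.516],[0,0,0]],[[0.38,-0.165,0.516],[0,0,0]],[[0.38,-0.165,0.516],[0,0,0]],[[0.38,-0.165,0.516],[0,0,0]],[[0.38,-0.165,0.516],[0,0,0]],[[0.38,-0.165,0.516],[0,0,0]],[[0.38,-0.165,0.516],[0,0,0]],[[0.38,-0.165,0.516],[0,0,0]],[[0.38,-0.165,0.516],[0,0,0]],[[0.38,-0.165,0.516],[0,0,0]],[[0.38,-0.165,0.516],[0,0,0]],[[0.38,-0.165,0.516],[0,0,0]],[[0,0,0],[0,0,0]],[[0,0,0],[0,0,0]]]'

```text
time_s: 2.55
position: [0.5171, -0.2095, 0.1455]
tool_rot: [[0.635, 0.47, 0.613], [0.338, -0.882, 0.327], [0.694, -0.0, -0.72]]
ft_force: [0.8, -0.7, 0.3]
grip_width: 0.0855
gripper_force: 0.0
```

Run:
```python
from h import *
p,R=mass_tcp([.5695,-.1818,.066],28,44)
s=env.observe();print(s['q']);print(s['tool_rot']);rel(p-R[:,2]*.08,R)
im=snap('wrist','w1')
P=cloud(im)
m=(abs(P[...,2]-.084)<.005)&(np.hypot(P[...,0]-.5695,P[...,1]+.1818)<.035)
v,u=np.nonzero(m);print(len(u),u.min(),u.max(),v.min(),v.max(),P[m].min(0),P[m].max(0),np.median(P[m][:,2]))
print(proj(im,[.5695,-.1818,.084]))
```

```text
[-54.8552  23.6451 100.877   51.6964  61.4316 -21.3969]
[[ 0.635   0.4705  0.6128]
 [ 0.3384 -0.8824  0.3268]
 [ 0.6945 -0.0002 -0.7195]]
shift/50mm [-0.0051  0.0026 -0.0016] turn/8deg [-0.0064  0.0018  0.0049]
shift after turn/50mm [-0.0051  0.0026 -0.0016]
2745 248 313 183 242 [ 0.5445 -0.2048  0.0791] [ 0.5963 -0.1529  0.084 ] 0.08171895283156083
[283.1272 210.9194]
```

View pics/w1.png

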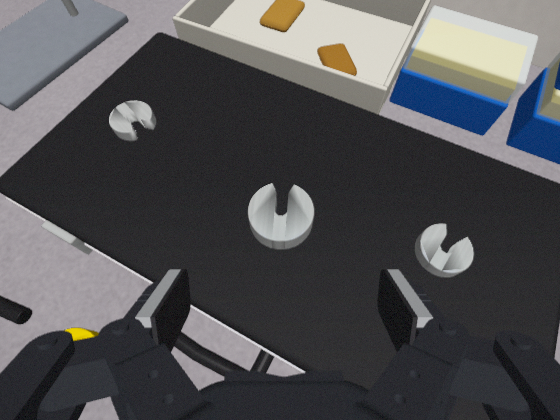

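Run:
```python
from h import *
im=load('w1');g=cv2.cvtColor(im['frame'],cv2.COLOR_RGB2GRAY)
s=env.observe();A=np.array(s['tool_rot']);t=s['position']
# silhouette mask of bright disc, compare to model outline of whole cylinder (z .066-.084) by hull fit
m=np.zeros_like(g);m[175:255,235:325]=(g[175:255,235:325]>90)
cn=max(cv2.findContours(m,0,cv2.CHAIN_APPROX_NONE)[0],key=cv2.contourArea)
h=cv2.convexHull(cn)[:,0].astype(float);print(h.min(0),h.max(0))
from scipy.optimize import least_squares
a=np.linspace(0,2*np.pi,120);ring=np.stack([np.cos(a),np.sin(a)],1)*.026
def f(c,dz=0):
    q=np.vstack([np.c_[ring+c,0*a+.084],np.c_[ring+c,0*a+.066]]);u=proj(im,q)
    k=cv2.convexHull(u.astype(np.float32))
    return [cv2.pointPolygonTest(k,(x,y),True) for x,y in h]
r=least_squares(f,[.5695,-.1818],diff_step=1e-3);print(r.x,np.abs(r.fun).mean())
c=np.r_[r.x,.066];p,R=mass_tcp(c,28,44);print('in tool',A.T@(p-t)*1e3)
# slot dark midline rows
for v in range(186,210,4):
    row=g[v,262:304];x=np.arange(262,304);w=np.clip(90-row.astype(float),0,None);mid=(x*w).sum()/max(w.sum(),1);q=ray(im,mid,v,.084);d=q[:2]-r.x;print(v,mid,np.degrees(np.arctan2(d[1],d[0])),np.hypot(*d))
```

```text
[248. 183.] [313. 248.]
[ 0.5697 -0.1795] 0.8500940034536517
in tool [ 1.0155 -2.3961 81.3238]
186 285.50881612090683 17.73041760239701 0.021219658476393576
190 282.3567251461988 23.735250858016634 0.017245877728830745
194 282.0173913043478 23.670740236495035 0.01360419850346758
198 282.02540834845735 22.01432643200442 0.010033122082983209
202 281.92175572519085 19.3549830686795 0.006509947467013393
206 281.3292181069959 17.694146320739527 0.00298506434981706
```

Call:
move_arm --motion '[[[0.02,-0.04,0.4],[-0.13,0,0.135]],[[0,0,0.4],[0,0,0]],[[0,0,0],[0,0,0]],[[0,0,0],[0,0,0]],[[0,0,0],[0,0,0]]]' --claw 0.25

```text
time_s: 3.1
position: [0.5412, -0.1962, 0.1183]
tool_rot: [[0.644, 0.445, 0.623], [0.321, -0.896, 0.308], [0.695, 0.001, -0.719]]
ft_force: [0.0, -0.4, -0.8]
grip_width: 0.0641
gripper_force: 0.0
```

Run:
```python
from h import *
def tool(im):
    d=im['depth'];v,u=np.mgrid[:420,:560];T=im['T_tool_cam']
    c=np.stack([(u-im['cx'])/im['fx']*d,-(v-im['cy'])/im['fy']*d,-d],-1);return c@T[:3,:3].T+T[:3,3]
s=env.observe();A=np.array(s['tool_rot']);print(s['position'],s['grip_width'],s['ft_force'])
for im in[load('w1'),snap('wrist','w2')]:
    Q=tool(im)
    m=(im['depth']>.05)&(np.abs(Q[...,0])<.02)&(abs(Q[...,1])<.06)&(abs(Q[...,1])>.03)&(Q[...,2]>-.03)&(Q[...,2]<.025)
    for sg in(-1,1):
        q=Q[m&(Q[...,1]*sg>0)];print(len(q),q.min(0),q.max(0),np.percentile(q,98,axis=0))
p,R=mass_tcp([.5697,-.1797,.066],26.5,44);print('in tool',A.T@(p-s['position'])*1e3)
```

```text
[ 0.5412 -0.1962  0.1183] 0.06414023883646243 [ 0.0059 -0.4317 -0.8189]
311 [-0.0135 -0.0537 -0.03  ] [ 0.0099 -0.0416 -0.0218] [ 0.0095 -0.0418 -0.0227]
317 [-0.0137  0.0428 -0.03  ] [ 0.0095  0.0554 -0.022 ] [ 0.0094  0.0501 -0.0226]
596 [-0.0127 -0.0448 -0.03  ] [ 0.0097 -0.031  -0.0148] [ 0.0094 -0.0312 -0.0161]
585 [-0.0126  0.0323 -0.03  ] [ 0.0099  0.0465 -0.0144] [ 0.0096  0.0451 -0.0158]
in tool [-0.2674 -2.0959 41.9975]
```

Run:
```python
from h import *
im=load('w1');T=im['T_tool_cam'];print(im['fx'],im['cx'],im['cy'],im.keys())
for p in[(.011,.043,.004),(-.011,.043,.004),(.011,.043,-.022),(-.011,.043,-.022),(.011,-.043,-.022)]:
    c=np.linalg.inv(T)@np.r_[p,1];print(p,im['cx']+im['fx']*c[0]/-c[2],im['cy']-im['fy']*c[1]/-c[2],-c[2])
d=im['depth']
for u,v in[(183,273),(178,280),(165,300),(155,330),(385,275),(282,240)]:print(u,v,d[v,u])
```

```text
324.6307339124451 283.59383181831754 210.7914921534025 dict_keys(['frame', 'depth', 'fx', 'fy', 'cx', 'cy', 'T_tool_cam', 'R', 't'])
(0.011, 0.043, 0.004) 365.5872741661598 237.86534827418552 0.16783267938224708
(-0.011, 0.043, 0.004) 362.4775852484527 275.87963869289626 0.1744523608616735
(0.011, 0.043, -0.022) 379.7679418029349 260.3137762187815 0.1430375910030806
(-0.011, 0.043, -0.022) 375.5157991198266 303.6332966121262 0.14965727248250704
(0.011, -0.043, -0.022) 184.61888038685876 260.27251895756916 0.1430839380594689
183 273 0.13848299
178 280 0.13219757
165 300 0.116714925
155 330 0.10951805
385 275 0.13638474
282 240 0.24098282
```

View pics/w2.png

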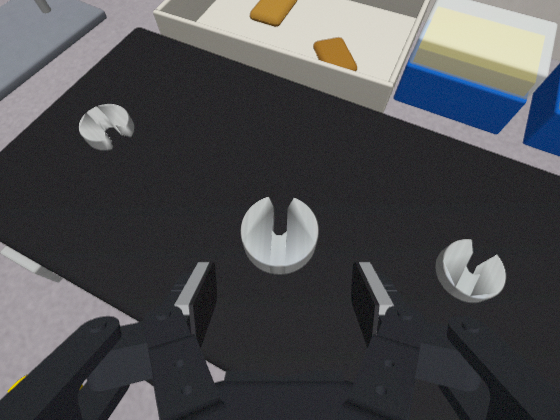

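Run:
```python
from h import *
im=load('w2');T=im['T_tool_cam'];d=im['depth']
for u,v in[(204,266),(208,268),(212,270),(213,285),(212,300),(205,320),(196,340),(196,310),(353,280),(356,300),(366,270)]:
    D=d[v,u];c=np.array([(u-im['cx'])/im['fx']*D,-(v-im['cy'])/im['fy']*D,-D,1]);print(u,v,D,(T@c)[:3]*1e3)
```

```text
204 266 0.14205588 [  9.0793 -34.1925 -23.6688]
208 268 0.13991943 [  9.2466 -31.9434 -25.8551]
212 270 0.1449239 [  6.0482 -31.3254 -21.6163]
213 285 0.14721039 [ -1.5243 -31.3763 -21.608 ]
212 300 0.14493863 [ -6.7322 -31.3267 -25.6334]
205 320 0.13105567 [ -6.6164 -31.0832 -40.1544]
196 340 0.08695377 [ 15.6938 -22.7955 -79.3556]
196 310 0.12003904 [  3.7592 -31.7394 -48.433 ]
353 280 0.15038931 [ -0.966   32.7873 -18.064 ]
356 300 0.14346404 [ -5.9031  32.6371 -26.8837]
366 270 0.13897526 [  8.8717  35.9172 -26.927 ]
```

Run:
```python
from h import *
im=load('w2');T=im['T_tool_cam'];d=im['depth']
for u,v in[(283,390),(283,410),(240,390),(330,395),(180,370),(280,235),(280,262),(280,200),(280,300),(150,340)]:
    D=d[v,u];c=np.array([(u-im['cx'])/im['fx']*D,-(v-im['cy'])/im['fy']*D,-D,1]);q=(T@c)[:3];print(u,v,D,q*1e3,im['R']@c[:3]+im['t'])
p,R=mass_tcp([.5697,-.1797,.066],26.5,44);s=env.observe();A=np.array(s['tool_rot']);print('mass top ctr in tool',A.T@(np.array([.5697,-.1797,.084])-s['position'])*1e3)
```

```text
283 390 0.07914698 [  9.3803   0.5274 -89.5213] [ 0.4917 -0.2213  0.1892]
283 410 0.07451113 [  8.8381   0.5386 -94.5536] [ 0.4882 -0.223   0.1924]
240 390 0.07921235 [  9.3264  -9.965  -89.4754] [ 0.487  -0.2119  0.1891]
330 395 0.078386754 [  8.8578  11.8781 -90.4773] [ 0.4958 -0.2319  0.1895]
180 370 0.07672464 [ 15.8927 -23.8112 -90.0196] [ 0.4848 -0.1975  0.194 ]
280 235 0.21220519 [-4.0816 -1.7492 45.7544] [ 0.5663 -0.1818  0.0825]
280 262 0.2035385 [-17.0014  -1.6465  32.59  ] [ 0.5498 -0.1901  0.083 ]
280 200 0.24615718 [ 8.5969 -2.1459 85.3567] [ 0.5989 -0.1652  0.0628]
280 300 0.21200185 [-44.4872  -1.7407  32.7921] [ 0.5322 -0.1988  0.0638]
150 340 0.09550473 [  9.8753 -38.6396 -72.2335] [ 0.4854 -0.1807  0.177 ]
mass top ctr in tool [-0.2113 -2.0435 47.4617]
```

Call:
move_arm --motion '[[[0,-0.036,0.4],[0,0,0]],[[0,0,0.36],[0,0,0]],[[0,0,0],[0,0,0]],[[0,0,0],[0,0,0]]]'

```text
time_s: 3.55
position: [0.5641, -0.1821, 0.0908]
tool_rot: [[0.644, 0.446, 0.622], [0.321, -0.895, 0.31], [0.695, 0.0, -0.719]]
ft_force: [0.2, -0.5, 0.1]
grip_width: 0.0641
gripper_force: 0.0
```

```bash
sed -i 's/^def mass_tcp.*/REACH=-.012\n&/; s/env.tip_reach\])/REACH])/' h.py
python3 - <<'E'
from h import *
s=env.observe();A=np.array(s['tool_rot']);print(s['position'],s['grip_width'],s['ft_force'])
im=snap('wrist','w3');T=im['T_tool_cam'];d=im['depth'];P=cloud(im)
v,u=np.mgrid[:420,:560];c=np.stack([(u-im['cx'])/im['fx']*d,-(v-im['cy'])/im['fy']*d,-d],-1);Q=c@T[:3,:3].T+T[:3,3]
m=(d>.05)&(abs(Q[...,0])<.013)&(abs(Q[...,1])<.036)&(abs(Q[...,1])>.029)&(Q[...,2]>-.04)&(Q[...,2]<.025)
for sg in(-1,1):
    k=m&(Q[...,1]*sg>0);q=Q[k];print(len(q),np.percentile(q,[1,99],axis=0)*1e3, 'lowest z',np.percentile(P[k][:,2],1))
k=(abs(P[...,2]-.083)<.004)&(np.hypot(P[...,0]-.5697,P[...,1]+.1797)<.03);print('mass top',P[k].min(0),P[k].max(0))
p,R=mass_tcp([.5697,-.1797,.066],26.5,44);print('in tool',A.T@(p-s['position'])*1e3)
E
```

```text
[ 0.5641 -0.1821  0.0908] 0.06407412564064609 [ 0.2477 -0.5237  0.1328]
913 [[-12.6078 -35.9003 -39.7295]
 [  9.6977 -31.0625  24.005 ]] lowest z 0.06509009506666116
840 [[-12.5984  32.3188 -39.7937]
 [  9.6325  35.8703 -15.0248]] lowest z 0.09500837374597906
mass top [ 0.5446 -0.2048  0.079 ] [ 0.5967 -0.1529  0.0841]
in tool [-0.4289  0.3382 32.6022]
```

View pics/w3.png

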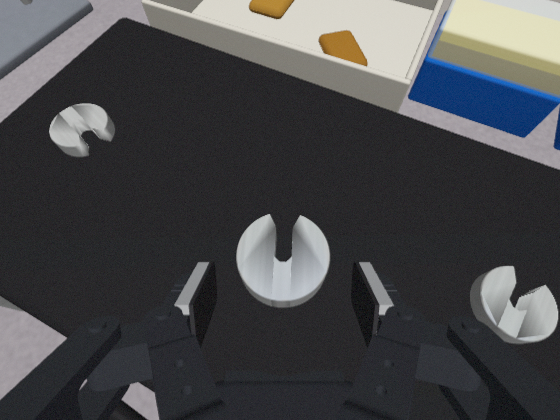

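Call:
move_arm --motion '[[[0,0,0.2],[0,0,0]],[[0,0,0.2],[0,0,0]],[[0,0,0.1],[0,0,0]],[[0,0,0.08],[0,0,0]],[[0,0,0],[0,0,0]],[[0,0,0],[0,0,0]]]'

```text
time_s: 4.2
position: [0.5823, -0.1727, 0.0694]
tool_rot: [[0.644, 0.446, 0.622], [0.321, -0.895, 0.31], [0.695, -0.0, -0.719]]
ft_force: [0.3, -0.5, 0.7]
grip_width: 0.0641
gripper_force: 0.0
```

Run:
```python
from h import *
s=env.observe();A=np.array(s['tool_rot']);print(s['position'],s['grip_width'],s['ft_force'])
im=snap('wrist','w4');T=im['T_tool_cam'];d=im['depth'];P=cloud(im)
v,u=np.mgrid[:420,:560];c=np.stack([(u-im['cx'])/im['fx']*d,-(v-im['cy'])/im['fy']*d,-d],-1);Q=c@T[:3,:3].T+T[:3,3]
for sg in(-1,1):
    k=(d>.05)&(abs(Q[...,0])<.013)&(abs(Q[...,1])<.035)&(Q[...,1]*sg>.0295)&(Q[...,2]>-.04)&(Q[...,2]<-.01);q=Q[k];print(len(q),np.percentile(q,[1,99],axis=0)*1e3, 'lowest z',np.percentile(P[k][:,2],1))
p,R=mass_tcp([.5697,-.1797,.066],26.5,44);print('in tool',A.T@(p-s['position'])*1e3)
```

```text
[ 0.5823 -0.1727  0.0694] 0.06411844923969737 [ 0.2743 -0.4541  0.733 ]
843 [[-12.4225 -34.8481 -39.8258]
 [  9.676  -31.1032 -16.1065]] lowest z 0.07563083072576564
770 [[-12.5468  32.3096 -39.7811]
 [  9.6216  34.8469 -16.0406]] lowest z 0.0751998674580698
in tool [-0.3518  0.6265  2.9649]
```

View pics/w4.png

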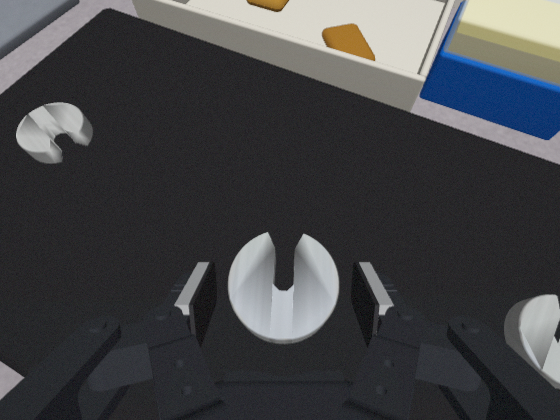

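Call:
move_arm --motion '[[[0,0.01,0.06],[0,0,0]],[[0,0,0],[0,0,0]]]'

```text
time_s: 4.45
position: [0.5845, -0.1723, 0.0671]
tool_rot: [[0.644, 0.446, 0.622], [0.321, -0.895, 0.31], [0.695, -0.0, -0.719]]
ft_force: [-0.1, 0.2, 0.4]
grip_width: 0.0642
gripper_force: 0.0
```

Call:
move_arm --motion '[[[0,0,0],[0,0,0]],[[0,0,0],[0,0,0]],[[0,0,0],[0,0,0]],[[0,0,0],[0,0,0]],[[0,0,0],[0,0,0]],[[0,0,0],[0,0,0]],[[0,0,0],[0,0,0]],[[0,0,0],[0,0,0]]]' --claw 0.7 --force 60

```text
time_s: 5.25
position: [0.5845, -0.1723, 0.0677]
tool_rot: [[0.643, 0.446, 0.622], [0.321, -0.895, 0.31], [0.695, 0.0, -0.719]]
ft_force: [-2.7, 0.8, 5.2]
grip_width: 0.049
gripper_force: 62.2
```

Call:
move_arm --motion '[[[0.07,0,-0.07],[0,0,0]],[[0.14,0,-0.144],[0,0,0]],[[0.28,0,-0.288],[0,0,0]],[[0.28,0,-0.288],[0,0,0]],[[0,0,0],[0,0,0]],[[0,0,0],[0,0,0]]]'

```text
time_s: 5.85
position: [0.5845, -0.172, 0.1223]
tool_rot: [[0.644, 0.446, 0.622], [0.321, -0.895, 0.31], [0.694, 0.0, -0.72]]
ft_force: [0.4, -0.2, -2.7]
grip_width: 0.0492
gripper_force: 62.5
```

Run:
```python
from h import *
s=env.observe();A=np.array(s['tool_rot']);print(s['position'],s['grip_width'],s['ft_force'],s['wrist_torque'])
im=snap('wrist','w5');T=im['T_tool_cam'];d=im['depth'];P=cloud(im)
k=np.zeros(d.shape,bool);k[225:345,225:345]=1
k&=(P[...,2]>.108)&(P[...,2]<.15);q=P[k];print(len(q));
# plane fit to top: 
z=q[:,2];sel=q[z>np.percentile(z,30)]
for _ in range(6):
    X=np.c_[sel[:,:2],np.ones(len(sel))];c=np.linalg.lstsq(X,sel[:,2],rcond=None)[0]
    r=q[:,2]-np.c_[q[:,:2],np.ones(len(q))]@c;sel=q[abs(r)<.002]
print('plane',c,len(sel),sel.min(0),sel.max(0),'normal tilt deg',np.degrees(np.arctan(c[:2])))
```

```text
[ 0.5845 -0.172   0.1223] 0.0492315985025772 [ 0.3953 -0.2027 -2.6553] [-0.2483  0.519  -0.0315]
9512
plane [-0.0004 -0.0002  0.1365] 8697 [ 0.5449 -0.2099  0.1344] [ 0.5974 -0.1523  0.1383] normal tilt deg [-0.0234 -0.0092]
```

View pics/w5.png

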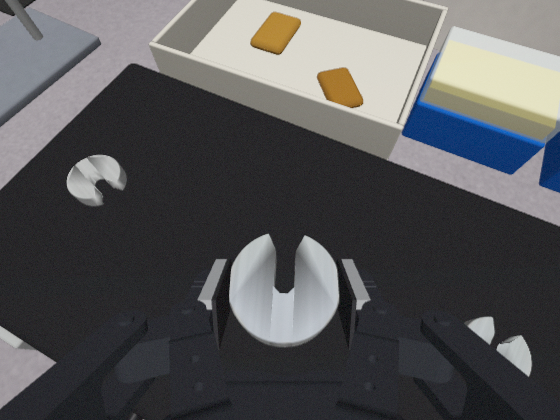

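Run:
```python
from h import *
s=env.observe();A=np.array(s['tool_rot'])
off=A.T@(np.array([.5697,-.1797,.066])-[.5845,-.1723,.0677]);print('mass in tool',off*1e3)
mc=A@off+s['position'];print('mass now',mc)
im=load('w5');g=cv2.cvtColor(im['frame'],cv2.COLOR_RGB2GRAY).astype(float)
L=[]
for v in range(240,290,5):
    w=np.clip(90-g[v,268:304],0,None);x=np.arange(268,304);mid=(x*w).sum()/w.sum();L.append(ray(im,mid,v,mc[2]+.018)[:2]);print(v,mid,L[-1],end=';')
L=np.array(L);d=L[0]-L[-1];print('\nslot yaw',np.degrees(np.arctan2(d[1],d[0])))
n=np.array([-np.sin(np.radians(26.5)),np.cos(np.radians(26.5))]);print('lat',(L-mc[:2])@n*1e3)
dlt=np.array([.52,.20,.170])-mc;print(dlt,A.T@dlt/.05, A.T@[0,0,dlt[2]]/.05, A.T@np.r_[dlt[:2],0]/.05)
# hanger estimates
for t in['top0','side0']:
    P=cloud(load(t))
    for lo in np.arange(.17,.31,.02):
        k=(P[...,2]>lo)&(P[...,2]<lo+.02)&(np.hypot(P[...,0]-.611,P[...,1]-.263)<.02);print(t,round(lo,2),k.sum(),P[k].mean(0) if k.any() else '')
```

```text
mass in tool [-13.0906   0.022  -10.2628]
mass now [ 0.5695 -0.1793  0.12  ]
240 286.3637592968222 [ 0.59   -0.1714];245 285.8980944490472 [ 0.5876 -0.1724];250 285.50925024342746 [ 0.5853 -0.1733];255 285.31295336787565 [ 0.583  -0.1743];260 285.3436830835118 [ 0.5809 -0.1754];265 285.01628664495115 [ 0.5787 -0.1764];270 284.83590308370043 [ 0.5765 -0.1773];275 284.66345123258304 [ 0.5744 -0.1783];280 284.1372549019608 [ 0.5722 -0.1791];285 284.0173913043478 [ 0.5701 -0.1801];
slot yaw 23.506539770180225
lat [-2.1403 -1.9097 -1.7188 -1.6209 -1.6301 -1.4737 -1.3869 -1.3049 -1.0639
 -1.009 ]
[-0.0495  0.3793  0.05  ] [ 2.488  -7.2315  1.0186] [ 0.6942 -0.0009 -0.7199] [ 1.7938 -7.2307  1.7385]
top0 0.17 4 [0.6119 0.2618 0.1813]
top0 0.19 4 [0.612  0.2616 0.1992]
top0 0.21 4 [0.6121 0.2617 0.2208]
top0 0.23 5 [0.6129 0.2615 0.2386]
top0 0.25 5 [0.612  0.262  0.2592]
top0 0.27 5 [0.6124 0.2622 0.2782]
top0 0.29 3 [0.613  0.2571 0.2971]
side0 0.17 11 [0.6097 0.2661 0.1809]
side0 0.19 11 [0.6102 0.2665 0.2013]
side0 0.21 11 [0.6101 0.2656 0.2197]
side0 0.23 13 [0.6106 0.2658 0.2391]
side0 0.25 12 [0.611  0.2664 0.2594]
side0 0.27 12 [0.611 0.266 0.278]
side0 0.29 23 [0.612  0.2653 0.2974]
```

Call:
move_arm --motion '[[[0.17,0,-0.18],[0,0,0]],[[0.26,0,-0.27],[0,0,0]],[[0.26,0,-0.27],[0,0,0]],[[0.075,-0.3,0.072],[0,0,0]],[[0.15,-0.603,0.145],[0,0,0]],[[0.15,-0.603,0.145],[0,0,0]],[[0.15,-0.603,0.145],[0,0,0]],[[0.15,-0.603,0.145],[0,0,0]],[[0.15,-0.603,0.145],[0,0,0]],[[0.15,-0.603,0.145],[0,0,0]],[[0.15,-0.603,0.145],[0,0,0]],[[0.15,-0.603,0.145],[0,0,0]],[[0.15,-0.603,0.145],[0,0,0]],[[0.15,-0.603,0.145],[0,0,0]],[[0.15,-0.603,0.145],[0,0,0]],[[0.075,-0.3,0.072],[0,0,0]],[[0,0,0],[0,0,0]],[[0,0,0],[0,0,0]],[[0,0,0],[0,0,0]]]'

```text
time_s: 7.8
position: [0.5349, 0.2066, 0.1714]
tool_rot: [[0.645, 0.445, 0.621], [0.321, -0.895, 0.309], [0.694, -0.0, -0.72]]
ft_force: [0.0, 0.5, -2.8]
grip_width: 0.0491
gripper_force: 62.7
```

Run:
```python
from h import *
s=env.observe();A=np.array(s['tool_rot']);print(s['q'],s['position'],s['grip_width'],s['ft_force'])
mc=A@np.array([-.01309,0,-.01026])+s['position'];print('mass',mc)
im=snap('wrist','w6');P=cloud(im)
for lo in np.arange(.12,.34,.02):
    k=(P[...,2]>lo)&(P[...,2]<lo+.02)&(np.hypot(P[...,0]-.611,P[...,1]-.264)<.035);v,u=np.nonzero(k)
    print(round(lo,2),k.sum(),P[k].mean(0) if k.any() else '',(u.mean(),v.mean()) if k.any() else '')
k=(abs(P[...,2]-.151)<.006)&(np.hypot(P[...,0]-.611,P[...,1]-.264)<.035)
if k.any(): print(P[k].min(0),P[k].max(0))
```

```text
[  0.9688  15.134  109.4714  51.5218  22.4218  21.7637] [0.5349 0.2066 0.1714] 0.04914418026636339 [ 0.0257  0.5094 -2.8279]
mass [0.5201 0.1993 0.1698]
0.12 1187 [0.5985 0.2545 0.1324] (np.float64(262.9401853411963), np.float64(173.87868576242627))
0.14 3313 [0.6099 0.2632 0.1498] (np.float64(258.1795955327498), np.float64(143.67099305765169))
0.16 164 [0.611  0.2634 0.1704] (np.float64(256.4146341463415), np.float64(121.67682926829268))
0.18 215 [0.6111 0.2635 0.1905] (np.float64(253.75348837209302), np.float64(97.97674418604652))
0.2 284 [0.6113 0.2636 0.2104] (np.float64(250.65140845070422), np.float64(69.63028169014085))
0.22 402 [0.6114 0.2637 0.2304] (np.float64(246.79850746268656), np.float64(34.60945273631841))
0.24 177 [0.6114 0.2637 0.2436] (np.float64(243.70056497175142), np.float64(7.468926553672317))
0.26 0  
0.28 0  
0.3 0  
0.32 0  
0.34 0  
[0.586  0.2381 0.1451] [0.6386 0.2905 0.1568]
```

View pics/w6.png

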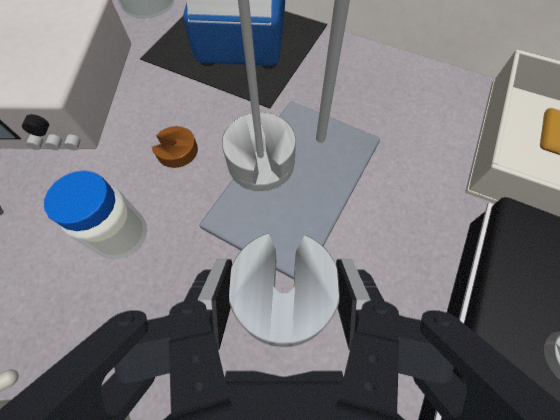

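```bash
cat >> h.py <<'E'
def slot(im,mc,vs=range(240,290,5)):
    g=cv2.cvtColor(im['frame'],cv2.COLOR_RGB2GRAY).astype(float);L=[]
    for v in vs:
        row=g[v,268:304]
        e=np.abs(np.diff(row)); L.append([v]+list(268+np.sort(np.argsort(e)[-4:])))
    return L
E
python3 - <<'E'
from h import *
im=load('w6');P=cloud(im);s=env.observe();A=np.array(s['tool_rot'])
k=(np.hypot(P[...,0]-.612,P[...,1]-.264)<.024)&(P[...,2]>.146)&(P[...,2]<.158);print('loaded top med',np.median(P[k][:,2]),np.percentile(P[k][:,2],[50,75,90]))
k=np.zeros(P.shape[:2],bool);k[240:330,235:330]=1;k&=(P[...,2]>.18)&(P[...,2]<.195);print('held top',np.median(P[k][:,2]))
mk=np.asarray(P[...,2]>.178).astype(int)
L=[]
for v in range(244,286,6):
    r=mk[v,255:315];z=np.nonzero(r==0)[0]+255;z=z[(z>265)&(z<305)];m=(z.min()+z.max())/2;q=ray(im,m,v,.1878)[:2];L.append(q);print(v,z.min(),z.max(),q)
L=np.array(L);d=L[0]-L[-1];print(np.degrees(np.arctan2(d[1],d[0])))
n=np.array([-np.sin(np.radians(26.5)),np.cos(np.radians(26.5))]);print((L-[.5201,.1993])@n*1e3)
print('move',A.T@np.array([.5574-.5205,.2404-.1984,.160-.1698])/.05)
E
```

```text
loaded top med 0.1506460744733148 [0.1506 0.151  0.1514]
held top 0.18555967901436363
244 274 298 [0.5384 0.2064]
250 276 295 [0.5356 0.2052]
256 276 294 [0.5328 0.2041]
262 276 294 [0.5302 0.2029]
268 275 294 [0.5276 0.2018]
274 275 294 [0.5251 0.2006]
280 274 293 [0.5224 0.1997]
22.534957552423567
[-1.8313 -1.5843 -1.3415 -1.3341 -1.0975 -1.0922 -0.6361]
move [ 0.6088 -0.4239  0.8592]
```

Call:
move_arm --motion '[[[0.1,-0.071,0.143],[0,0,0]],[[0.1,-0.071,0.143],[0,0,0]],[[0.1,-0.071,0.143],[0,0,0]],[[0.1,-0.071,0.143],[0,0,0]],[[0.1,-0.071,0.143],[0,0,0]],[[0.1,-0.071,0.143],[0,0,0]],[[0,0,0],[0,0,0]],[[0,0,0],[0,0,0]]]'

```text
time_s: 8.65
position: [0.5717, 0.2491, 0.1619]
tool_rot: [[0.644, 0.446, 0.621], [0.321, -0.895, 0.31], [0.694, -0.0, -0.72]]
ft_force: [-0.0, -0.5, -3.0]
grip_width: 0.0494
gripper_force: 62.7
```

Run:
```python
from h import *
s=env.observe();A=np.array(s['tool_rot']);print(s['q'],s['position'],s['ft_force'])
mc=A@np.array([-.01309,0,-.01026])+s['position']+[.0003,-.0008,0];print('mass',mc)
im=snap('wrist','w7');P=cloud(im)
for lo in (.16,.17,.18,.20,.22):
    k=(P[...,2]>lo)&(P[...,2]<lo+.01)&(np.hypot(P[...,0]-.612,P[...,1]-.264)<.015)
    if k.any():
        st=P[k].mean(0);c=st-im['t'];c[2]=0;st=st+c/np.linalg.norm(c)*.002;print(lo,k.sum(),st)
k=(np.hypot(P[...,0]-.612,P[...,1]-.264)<.024)&(P[...,2]>.146)&(P[...,2]<.156);print('loaded top med',np.median(P[k][:,2]))
k=np.zeros(P.shape[:2],bool);k[250:330,235:330]=1;k&=(P[...,2]>.165)&(P[...,2]<.19);print('held top',np.median(P[k][:,2]))
mk=P[...,2]>.168;L=[]
for v in range(244,286,6):
    r=mk[v,255:315];z=np.nonzero(~r)[0]+255;z=z[(z>265)&(z<305)]
    if len(z): L.append(ray(im,(z.min()+z.max())/2,v,mc[2]+.018)[:2])
L=np.array(L);c0=L.mean(0);d=np.linalg.svd(L-c0)[2][0];d*=np.sign(d[0]);print('slot yaw',np.degrees(np.arctan2(d[1],d[0])))
e=st[:2]-c0;print('stem vs slot line lateral mm (left+)',(d[0]*e[1]-d[1]*e[0])*1e3,'along from centre',(st[:2]-mc[:2])@d)
D=np.r_[(st[:2]-mc[:2]),0];print('full move',A.T@D/.05); print('down1mm',A.T@[0,0,-.001]/.05)
```

```text
[  6.7255  20.2343 103.1924  44.2895  19.6497  32.9453] [0.5717 0.2491 0.1619] [-0.0088 -0.4658 -3.0235]
mass [0.5572 0.2409 0.1602]
0.16 74 [0.6126 0.2644 0.1652]
0.17 89 [0.6128 0.2644 0.1752]
0.18 100 [0.6128 0.2645 0.185 ]
0.2 156 [0.6129 0.2646 0.2051]
0.22 226 [0.613  0.2648 0.2252]
loaded top med 0.15067105991834018
held top 0.17598584939210146
slot yaw 23.114725069743308
stem vs slot line lateral mm (left+) -0.19861421191189055 along from centre 0.06071766933359546
full move [0.8725 0.07   0.8417]
down1mm [-0.0139  0.      0.0144]
```

Call:
move_arm --motion '[[[0.0725,0.0055,0.07],[0,0,0]],[[0.0725,0.0055,0.07],[0,0,0]],[[0.0725,0.0055,0.07],[0,0,0]],[[0.0725,0.0055,0.07],[0,0,0]],[[0.0725,0.0055,0.07],[0,0,0]],[[0.0725,0.0055,0.07],[0,0,0]],[[0,0,0],[0,0,0]]]'

```text
time_s: 9.4
position: [0.6001, 0.2614, 0.1623]
tool_rot: [[0.644, 0.446, 0.622], [0.321, -0.895, 0.31], [0.695, 0.0, -0.719]]
ft_force: [0.6, -0.2, -1.7]
grip_width: 0.0492
gripper_force: 62.7
```

```bash
cat > chk.py <<'E'
from h import *
import sys
s=env.observe();A=np.array(s['tool_rot']);print(s['time_s'],s['q'],s['position'],s['ft_force'])
mc=A@np.array([-.01309,0,-.01026])+s['position']+[.0003,-.0008,0];print('mass',mc)
im=snap('wrist',sys.argv[1]);P=cloud(im)
for lo in (.175,.19,.21,.23):
    k=(P[...,2]>lo+.005)&(P[...,2]<lo+.015)&(np.hypot(P[...,0]-.612,P[...,1]-.264)<.02)
    if k.any():
        st=P[k].mean(0);c=st-im['t'];c[2]=0;st=st+c/np.linalg.norm(c)*.002;print(lo,k.sum(),st,'rel mass',A.T[1]@(st-mc)*1e3,np.hypot(*(st-mc)[:2])*1e3)
        D=np.r_[(st-mc)[:2],0];print('   move',A.T@D/.05)
k=(np.hypot(P[...,0]-mc[0],P[...,1]-mc[1])<.024)&(P[...,2]>.16)&(P[...,2]<.19);print('held top',np.median(P[k][:,2]))
E
python3 chk.py w8
```

```text
9.4 [ 7.8515 22.7346 98.6002 39.2446 20.5428 38.9526] [0.6001 0.2614 0.1623] [ 0.5622 -0.2471 -1.6836]
mass [0.5856 0.2533 0.1606]
0.175 90 [0.6127 0.2644 0.1852] rel mass 2.137504988210523 29.354759706319232
   move [0.4211 0.0427 0.4069]
0.19 114 [0.6129 0.2645 0.2002] rel mass 2.0785513547245347 29.51210775344908
   move [0.4234 0.0415 0.4092]
0.21 187 [0.613  0.2647 0.2203] rel mass 1.978839375812818 29.75591168863487
   move [0.427  0.0395 0.4126]
0.23 299 [0.6132 0.2648 0.2401] rel mass 1.9641751719629794 29.908008189452367
   move [0.4292 0.0391 0.4148]
held top 0.17632170515947335
```

Call:
move_arm --motion '[[[0.06,0.006,0.058],[0,0,0]],[[0.06,0.006,0.058],[0,0,0]],[[0.06,0.006,0.058],[0,0,0]],[[0.06,0.006,0.058],[0,0,0]],[[0.06,0.006,0.058],[0,0,0]],[[0.06,0.006,0.058],[0,0,0]],[[0.05,0.005,0.048],[0,0,0]],[[0,0,0],[0,0,0]],[[0,0,0],[0,0,0]]]'

```text
time_s: 10.35
position: [0.6258, 0.2721, 0.1621]
tool_rot: [[0.644, 0.446, 0.622], [0.321, -0.895, 0.31], [0.694, -0.0, -0.72]]
ft_force: [-0.6, 0.8, -2.3]
grip_width: 0.0494
gripper_force: 62.7
```

```bash
python3 chk.py w9; python3 -c "
import cv2;from h import *
snap('side','s9');a=cv2.imread('pics/w9.png')[:,80:480];b=cv2.resize(cv2.imread('pics/s9.png')[200:305,180:280],(400,420),interpolation=cv2.INTER_CUBIC);cv2.imwrite('pics/c9.png',np.hstack([a,b]))"
```

```text
10.35 [ 8.6922 25.0296 94.3263 35.025  21.7137 43.9298] [0.6258 0.2721 0.1621] [-0.6429  0.8297 -2.286 ]
mass [0.6113 0.264  0.1604]
0.175 68 [0.6128 0.2645 0.185 ] rel mass 0.19283288789701974 1.6127174789729941
   move [0.023  0.0039 0.0222]
0.19 88 [0.6128 0.2646 0.2003] rel mass 0.056141387942705887 1.5931817706087128
   move [0.0229 0.0012 0.0221]
0.21 142 [0.613  0.2646 0.2203] rel mass 0.16823214157925231 1.7970083562704102
   move [0.0257 0.0035 0.0248]
0.23 244 [0.6131 0.2647 0.2404] rel mass 0.07665159689465903 1.9285844125433909
   move [0.0277 0.0017 0.0268]
held top 0.17618544394668784
```

View pics/c9.png

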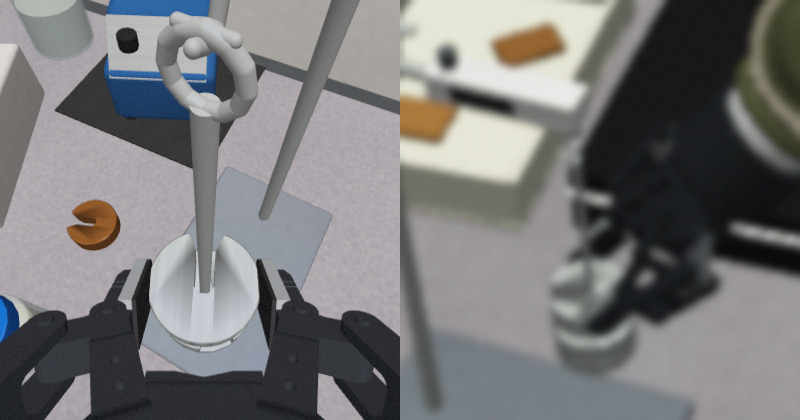

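Call:
move_arm --motion '[[[0.015,0.001,0.014],[0,0,0]],[[-0.0139,0,0.0144],[0,0,0]],[[-0.0139,0,0.0144],[0,0,0]],[[-0.0139,0,0.0144],[0,0,0]],[[-0.0139,0,0.0144],[0,0,0]],[[-0.0139,0,0.0144],[0,0,0]],[[0,0,0],[0,0,0]],[[0,0,0],[0,0,0]]]'

```text
time_s: 11.25
position: [0.6269, 0.2725, 0.1572]
tool_rot: [[0.644, 0.446, 0.622], [0.321, -0.895, 0.31], [0.695, -0.0, -0.719]]
ft_force: [0.1, -0.8, -1.9]
grip_width: 0.0492
gripper_force: 62.7
```

Call:
move_arm --motion '[[[-0.0139,0,0.0144],[0,0,0]],[[0,0,0],[0,0,0]],[[0,0,0],[0,0,0]]]'

```text
time_s: 11.55
position: [0.6269, 0.2725, 0.1563]
tool_rot: [[0.644, 0.446, 0.622], [0.321, -0.895, 0.31], [0.695, -0.0, -0.719]]
ft_force: [0.3, -0.3, -3.3]
grip_width: 0.0494
gripper_force: 62.7
```

Call:
move_arm --motion '[[[-0.007,0,0.0072],[0,0,0]],[[0,0,0],[0,0,0]],[[0,0,0],[0,0,0]]]'

```text
time_s: 11.85
position: [0.6269, 0.2725, 0.1557]
tool_rot: [[0.644, 0.446, 0.622], [0.321, -0.895, 0.31], [0.695, -0.0, -0.719]]
ft_force: [-0.1, -1.2, -1.9]
grip_width: 0.0493
gripper_force: 62.7
```

Not touching yet; continue in 0.5 mm steps.

Call:
move_arm --motion '[[[-0.007,0,0.0072],[0,0,0]],[[0,0,0],[0,0,0]],[[0,0,0],[0,0,0]]]'

```text
time_s: 12.15
position: [0.6269, 0.2725, 0.1552]
tool_rot: [[0.644, 0.446, 0.622], [0.321, -0.895, 0.31], [0.695, -0.0, -0.719]]
ft_force: [-0.5, -0.1, -1.6]
grip_width: 0.0492
gripper_force: 62.7
```

Call:
move_arm --motion '[[[-0.007,0,0.0072],[0,0,0]],[[0,0,0],[0,0,0]],[[0,0,0],[0,0,0]]]'

```text
time_s: 12.45
position: [0.6269, 0.2725, 0.1548]
tool_rot: [[0.644, 0.446, 0.622], [0.321, -0.895, 0.31], [0.695, 0.0, -0.719]]
ft_force: [-0.1, 0.7, -1.3]
grip_width: 0.0492
gripper_force: 62.8
```

Call:
move_arm --motion '[[[0,0,0],[0,0,0]],[[0,0,0],[0,0,0]]]'

```text
time_s: 12.65
position: [0.6269, 0.2725, 0.1548]
tool_rot: [[0.644, 0.446, 0.622], [0.321, -0.895, 0.31], [0.695, -0.0, -0.719]]
ft_force: [-0.2, 0.1, -0.5]
grip_width: 0.049
gripper_force: 62.8
```

Call:
move_arm --motion '[[[-0.006,0,0.006],[0,0,0]],[[0,0,0],[0,0,0]],[[0,0,0],[0,0,0]],[[0,0,0],[0,0,0]]]'

```text
time_s: 13.05
position: [0.627, 0.2725, 0.1547]
tool_rot: [[0.643, 0.446, 0.622], [0.321, -0.895, 0.31], [0.695, 0.0, -0.719]]
ft_force: [-0.2, 0.3, 1.7]
grip_width: 0.0496
gripper_force: 63.0
```

```bash
python3 chk.py w10
```

```text
13.05 [ 8.7209 25.7457 94.6848 36.6783 20.7758 42.1752] [0.627  0.2725 0.1547] [-0.2101  0.3166  1.7057]
mass [0.6125 0.2644 0.1529]
0.175 73 [0.6129 0.2644 0.1848] rel mass 0.08352884372023393 0.3195782997461533
   move [0.0045 0.0015 0.0043]
0.19 101 [0.6129 0.2646 0.2006] rel mass -0.009032823997315505 0.42573707026711466
   move [ 0.0061 -0.0004  0.0059]
0.21 168 [0.613  0.2646 0.2203] rel mass 0.0057639780998107164 0.564505152528165
   move [ 0.0081 -0.0002  0.0078]
0.23 302 [0.6132 0.2647 0.2403] rel mass -0.04734923640787724 0.7520253212230664
   move [ 0.0108 -0.0013  0.0104]
held top 0.16877319035078353
```

Call:
move_arm --motion '[[[0,0,0],[0,0,0]],[[0,0,0],[0,0,0]],[[0,0,0],[0,0,0]]]' --force 20

```text
time_s: 13.4
position: [0.627, 0.2726, 0.1546]
tool_rot: [[0.643, 0.446, 0.622], [0.321, -0.895, 0.31], [0.695, 0.0, -0.719]]
ft_force: [0.1, 0.2, 2.0]
grip_width: 0.0492
gripper_force: 63.1
```

Call:
move_arm --motion '[[[0,0,0],[0,0,0]],[[0,0,0],[0,0,0]],[[0,0,0],[0,0,0]],[[0,0,0],[0,0,0]],[[0,0,0],[0,0,0]],[[0,0,0],[0,0,0]]]' --claw 0.1

```text
time_s: 14.0
position: [0.6268, 0.2725, 0.1543]
tool_rot: [[0.644, 0.446, 0.622], [0.321, -0.895, 0.31], [0.695, -0.0, -0.719]]
ft_force: [0.2, 0.2, -0.7]
grip_width: 0.0767
gripper_force: 0.0
```

```bash
python3 chk.py w11
```

```text
14.0 [ 8.7195 25.7643 94.7085 36.6761 20.7848 42.1787] [0.6268 0.2725 0.1543] [ 0.1749  0.2268 -0.6547]
mass [0.6123 0.2643 0.1525]
0.175 79 [0.6139 0.265  0.1857] rel mass 0.11592003454421067 1.690622778307501
   move [0.0243 0.0024 0.0234]
0.19 104 [0.6139 0.265  0.2002] rel mass 0.11759073795326487 1.6531252105620948
   move [0.0237 0.0024 0.0229]
0.21 164 [0.6138 0.265  0.2202] rel mass 0.0470179195206298 1.5667504649475277
   move [0.0225 0.0011 0.0218]
0.23 306 [0.6137 0.265  0.2402] rel mass -0.008301796900574353 1.5005619430955879
   move [0.0216 0.     0.0208]
held top 0.1686747844811684
```

View pics/w11.png

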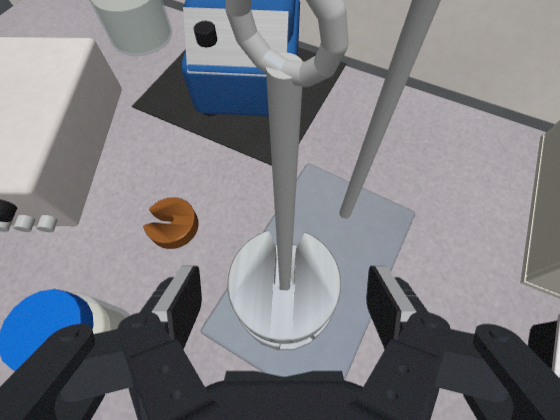

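Call:
move_arm --motion '[[[0,0,-0.1],[0,0,0]],[[0,0,-0.15],[0,0,0]],[[0,0,-0.2],[0,0,0]],[[0,0,-0.25],[0,0,0]],[[0,0,-0.3],[0,0,0]],[[0,0,-0.3],[0,0,0]],[[0,0,-0.3],[0,0,0]],[[0,0,-0.3],[0,0,0]],[[0,0,0],[0,0,0]],[[0,0,0],[0,0,0]],[[0,0,0],[0,0,0]],[[0,0,0],[0,0,0]],[[0,0,0],[0,0,0]],[[0,0,0],[0,0,0]],[[0,0,0],[0,0,0]],[[0,0,0],[0,0,0]],[[0,0,0],[0,0,0]],[[0,0,0],[0,0,0]],[[0,0,0],[0,0,0]],[[0,0,0],[0,0,0]]]'

```text
time_s: 16.05
position: [0.5678, 0.2431, 0.2227]
tool_rot: [[0.644, 0.446, 0.622], [0.321, -0.895, 0.31], [0.695, -0.0, -0.719]]
ft_force: [-0.5, -1.1, -0.6]
grip_width: 0.0767
gripper_force: 0.0
```

Run:
```python
from h import *
s=env.observe();print(s['time_s'],s['position'],s['ft_force'])
im=snap('wrist','w12');P=cloud(im)
k=(np.hypot(P[...,0]-.6125,P[...,1]-.2645)<.028)&(P[...,2]>.164)&(P[...,2]<.174);q=P[k];c=np.linalg.lstsq(np.c_[q[:,:2],np.ones(len(q))],q[:,2],rcond=None)[0]
print('top',len(q),np.median(q[:,2]),'slopes deg',np.degrees(np.arctan(c[:2])),(q.min(0)+q.max(0))/2)
for lo in(.18,.20,.22,.24):
    k=(P[...,2]>lo)&(P[...,2]<lo+.01)&(np.hypot(P[...,0]-.6125,P[...,1]-.2645)<.02)
    if k.any(): print(lo,P[k].mean(0))
```

```text
16.05 [0.5678 0.2431 0.2227] [-0.4561 -1.0748 -0.5965]
top 3166 0.168642281864903 slopes deg [0.3448 0.0726] [0.6142 0.2656 0.169 ]
0.18 [0.6114 0.2637 0.1851]
0.2 [0.6113 0.2641 0.2054]
0.22 [0.6116 0.264  0.225 ]
0.24 [0.6116 0.2641 0.2452]
```

View pics/w12.png

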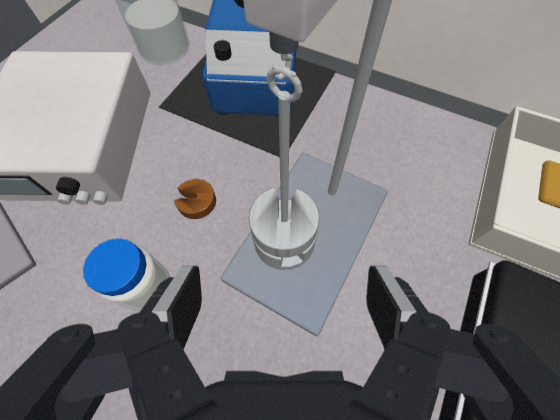

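The two masses sit stacked and flat on the hanger at (284, 228). The upper slot faces away from the robot and the lower one faces it, at (290, 262). The gripper is clear, so I'm handing in.

```bash
python3 -c "
from rig import env
print(env.close_job())"
```

```text
the job is handed in; nothing more can be done
None
```

The spare mass is on the hanger, flat on the loaded one and centred within about 2 mm by the wrist camera; its slot points about 165 degrees away from the lower one's. The gripper is clear, the hanger looked plumb, and the job was handed in at about 16 s; no verdict came back.

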